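Close the back of a papercut frame

ROBOT

A 6-joint arm with a two-finger parallel gripper is mounted at the origin on the work surface. World frame = base frame: x ahead of the robot, y to its left, z up, the work surface at z = 0. Lengths are in m, angles in degrees, forces in N, time in s.
With the tool pointing down it reaches from about 0.4 to 0.825 m from the base axis. Payload 7 kg.
Tool frame: the origin (TCP) lies on the centre line of the jaws, within the pads' length; the fingertips stand 11 mm ahead of it and the grasp point (between the pads) lies 8 mm behind it; z points along the fingers, y is the line along which they close (so a half turn about z gives the same grasp; the last joint's range is limited). The gripper opens to 88 mm and grips with 3 to 60 N. Pads are 19 mm wide; open, the fingers measure 130 mm over their backs; the gripper's body (78 mm by 193 mm) begins 47 mm behind the grasp point.
Start: joints at [90.991, 20.546, 0.682, 0, -70.136, -16.507], TCP at [0.181, 0.65, 0.238] pointing down, gripper open.
Joint ranges: [-176.03, 176.03], [-82.01, 121.73], [-58.28, 71.71], [-173.87, 95.51], [-174.79, -0.11], [-173.66, 173.66]. Speed limits (degrees/s): [136.94, 136.94, 172.46, 180, 180, 180].

INTERFACE

Orientations are given as [roll, pitch, yaw] about the fixed x, y, z axes, in that order (R = Rz(yaw) Ry(pitch) Rx(roll)).
In Python, from plant import r, capture, camera_model, job gives the robot as it stands.
- The arm moves only by the tool drive_tool, never from a script. Its argument "increments" is a list that holds one entry, the list of rows, each a list of 5 numbers: the gripper's target within -1 to 1 (fully open at 1, half-way at 0, shut at -1), then the shift along the tool's x, y, z scaled (see below), then the turn about the tool's z scaled (see below). In form: [[[gripper, tx, ty, tz, roll], ...]]. A call has 1 to 5 rows; each row is the pose to reach, as a shift and turn from the pose commanded when the call began, along the tool's axes at that moment, turning the shorter way round; what a row does not reach only later rows make up. The controller multiplies each number of a shift by 120 mm and each number of a turn by 360 degrees. A row lasts 1/8 s, in which the tool goes at most 62.5 mm and 10.7 degrees, less where a joint would pass 70% of its speed; a pose out of reach is approached as far as the arm can. A call with a number of a shift or a turn outside -1 to 1 is refused whole. A call with a gripper value outside its range is refused whole. The fingers move at their own pace and stop on an object; "squeeze" is the grip in N (left out, the last holds). Time passes only in rows, so rows that repeat a pose let the fingers close. It gives the time, the measured TCP pose, the force, the opening and the grip force at its end, in the units of the state.
- r.get_state(): the state, without advancing time (a new reading comes with each control period).
- capture(name): name is "scene" or "top" or "wrist"; returns the picture (400x640x3 uint8, red, green, blue); there is no depth.
- camera_model(name): a dict with "camera_matrix" (3x3 intrinsics, pixels), "rvec" (rotation vector, rad) and "tvec" (3), from world to camera coordinates, as OpenCV has them. Camera axes: x right, y down, z forward; pixel columns grow to the right and rows downward; lengths in m; the calibration is good to about 2 mm. A picture is of the moment at which its call begins: read the wrist's pose just before it. camera_model takes no time and is no camera call; for the wrist camera it gives the pose at the moment of the call.
- job.close_job(): hands the job in; it is judged then, once.
The state is a dict: "time_s": time; "joints": joint angles; "qd": joint speeds; "joint_torque": joint torques, N m; "tcp_pos": TCP position; "eef_rot": TCP orientation; "contact_force": force on the tool from outside, world axes, zero at the start; "moment": the same for the moment, N m; "gripper_width": finger opening in m; "gripper_force": force on a finger pad.
Only numpy, scipy, OpenCV 4.12 (cv2) and the standard library are available. Lean on these libraries where they do the work, as an engineer would, in place of code of your own. Each camera call takes 0.05 s, during which the arm holds its last target. There are 200 camera calls.

TASK

The plywood back of this face-down picture frame has been dropped in askew and one end still rides up on the moulding. Slide it along until that end comes off the moulding, press it down past the spring clips until the back lies flush with the frame all round, then swing both brass turn-buttons across it to lock it in. There is glass underneath, so do not lean hard on it, and leave the mug, scissors, jar and paperweight where they are.

Things in the scene. Friction and masses are not known exactly. Their poses are not given: they have to be found in the camera images.
- frame: White picture frame, face down and fixed on a grey felt mat (280 x 330 x 3 mm) with black rubber corner stops (16 mm high, reaching 10 mm out). Outer size 191 mm (own x) x 241 mm (own y); moulding 24 mm wide, its flat upper face 27 mm above the table. Origin: on the table top under the middle of the recess; z up.
- recess_floor (a point): Middle of the flat grey card floor of the frame's recess, 19 mm above the table. The recess is 143 mm (frame x) x 193 mm (frame y) and 8 mm deep. Axes as frame.
- clip_wall (a point): Upper edge of the recess's +y end wall, at its middle. In this wall, 35 mm to either side (x), sit two brass spring clips 16 mm wide: ramps that stand out 0 mm at the top and 5 mm at 6 mm depth and yield into the wall. A board end resting on them stays 4 to 8 mm proud; about 5 to 12 N of downward push on that end sends it home, where it stays.
- moulding_top (a point): Upper face of the moulding on the frame's +y end, at its middle, 12 mm outside the recess; 27 mm above the table.
- backing: Plywood back, 140 mm (own x) x 190 mm (own y) x 8 mm, 0.15 kg, 1.5 mm play a side in the recess. Origin: centre of its underside; z up, y along the frame's y. Start: -y end on the recess floor, +y end lying on the frame's +y moulding, 20 to 42 mm too far to +y, sloping about 3 degrees. Flat steel hanger plate near its -y end. Home: upper face level with the moulding.
- riding_edge (a point): Middle of the upper edge of the back's +y end (the end that rides on the moulding); axes as backing. Home: 27 mm above the table, 93 to 97 mm from the recess's middle.
- tucked_edge (a point): Middle of the upper edge of the back's -y end (the end already in the recess); axes as backing. Home: 27 mm above the table.
- turn_near (a joint): Angle of the brass turn-button on the frame's -x long side (the one nearer the robot), rad. 0: it lies along the moulding, pointing to the frame's -y. It grows as the pointing end swings inwards; 1.57: it points square across the back (frame +x). Free to turn from -0.35 to 1.75; light friction (under 1 N at the tip), stays where it is left.
- turn_far (a joint): The same for the turn-button on the frame's +x long side: 0 lies along the moulding pointing to the frame's -y, 1.57 points square across the back (frame -x). Same range and friction.
- near_pivot (a point): Screw on which the near button turns, at the moulding's upper face, 14 mm outside the recess edge. Plate 13 mm wide and 3 mm thick from 8 mm behind the pivot to 32 mm ahead; underside 1.5 mm above the moulding, so it passes over the back only when that is flush. A round finger stud, 9 mm across, stands near its pointing end, its top 14.5 mm above the moulding.
- far_pivot (a point): The same for the far button.
- near_tip (a point): Top of the finger stud near the pointing end of the near button, 26 mm from its pivot.
- far_tip (a point): Top of the finger stud near the pointing end of the far button, 26 mm from its pivot.
- mug: White mug, 80 mm across and 80 mm high, handle at its +y, standing off the frame's -y end. Origin: centre of its base. Bystander.
- paperweight: Dark wooden bar 30 x 200 x 22 mm (long along its y) lying beyond the frame's far side. Origin: centre of its underside. Bystander.
- scissors: Scissors, nearly closed, with orange loops, about 165 mm long (blades to its +x) and 9 mm high, lying off the frame's +y end. Origin: on the table near the pivot. Bystander.
- paste_jar: Jar with a red cap, 56 mm across and 60 mm high, standing off the frame's +y end on the far side. Origin: centre of its base. Bystander.
Not all that is in view belongs to the job. What is meant by the backing is not black or blue, and is the larger of those in its own colour.

How it is judged:
By the outcome, as a careful person would: the job done as asked, in the order asked, and still so for the second after the job is handed in, with the robot touching nothing.
It also fails if it takes over 61 s, if anything falls off the work surface, if the arm or the gripper's body presses on something with over 40 N, if the wrist force passes 120 N, or if a joint passes its speed limit or range.

## Working session

There is one attempt and no reset: what is moved stays moved. The work goes in short steps, Python scripts to look and compute and a tool call to move; the robot and the scene stay as the last step left them, time stands still between calls to the robot, and variables do not carry over. Pictures are saved under pics/ and viewed, at most 10 in all, crops included, and the job is handed in when it is done.

Besides the shell and the picture viewer there is one more tool, called after ">>>" as name(argument=value, ...) on one line, values as JSON. drive_tool: Moves the arm, as the interface text tells. Its arguments: {"type":"object","properties":{"increments":{"type":"array"},"squeeze":{"type":"number"}},"required":["increments"]}

```bash
mkdir -p pics; ls; python3 - <<'E'
from plant import r,capture,camera_model,job
import cv2
s=r.get_state();print({k:s[k] for k in('time_s','tcp_pos','eef_rot','gripper_width','contact_force')})
for n in('scene','top'):
    cv2.imwrite(f'pics/{n}0.png',capture(n)[:,:,::-1]); print(n,camera_model(n))
E
```

```text
pics
{'time_s': 0.0, 'tcp_pos': array([0.18046193, 0.64994081, 0.2366212 ]), 'eef_rot': array([ 1.79904415e+02, -8.99871028e-03, -1.55217722e+01]), 'gripper_width': 0.08746612919942243, 'contact_force': array([ 0.71952031, -0.14029317,  0.567443  ])}
scene {'camera_matrix': array([[433.33148273,   0.        , 319.21984164],
       [  0.        , 433.33148273, 197.12869056],
       [  0.        ,   0.        ,   1.        ]]), 'rvec': array([ 2.02235547,  0.92841932, -0.46140496]), 'tvec': array([-0.35935403, -0.22307835,  1.67693072])}
top {'camera_matrix': array([[366.13279111,   0.        , 320.24177477],
       [  0.        , 366.13279111, 196.03811597],
       [  0.        ,   0.        ,   1.        ]]), 'rvec': array([ 2.15223511, -2.1791518 ,  0.12385837]), 'tvec': array([-0.02135631,  0.56891858,  1.04081438])}
```

View pics/scene0.png

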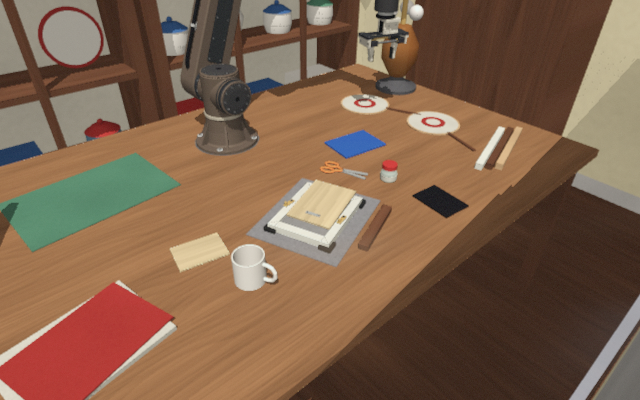

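View pics/top0.png

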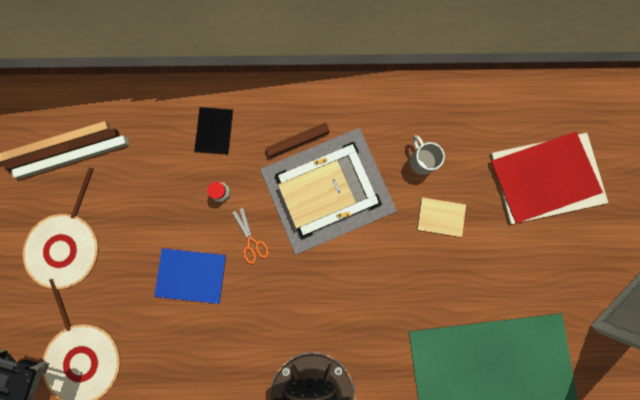

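Top view: plywood-coloured pieces are A at (316,195), lying in the frame, and B, a loose sheet at (442,217). There are also black (213,130) and blue (190,275) sheets. A fits: it is the larger plywood piece, has the hanger plate and rides on the frame. I'll confirm with a crop and compute a coarse pose.

```bash
cat > h.py <<'E'
import numpy as np,cv2
from plant import r,capture,camera_model,job
def cam(n):
    m=camera_model(n);R=cv2.Rodrigues(np.array(m['rvec']))[0];return m['camera_matrix'],R,np.array(m['tvec']).ravel()
def ray(c,uv):
    K,R,t=c;d=R.T@np.linalg.inv(K)@np.array([uv[0],uv[1],1.]);return -R.T@t,d
def onz(c,uv,z):
    o,d=ray(c,uv);return o+d*(z-o[2])/d[2]
def tri(c1,p1,c2,p2):
    (o1,d1),(o2,d2)=ray(c1,p1),ray(c2,p2);A=np.c_[d1,-d2];s=np.linalg.lstsq(A,o2-o1,rcond=None)[0]
    a,b=o1+d1*s[0],o2+d2*s[1];return (a+b)/2,np.linalg.norm(a-b)
def proj(c,P):
    K,R,t=c;q=K@(R@np.array(P)+t);return q[:2]/q[2]
E
python3 - <<'E'
from h import *
im=cv2.imread('pics/top0.png');cv2.imwrite('pics/crop0.png',cv2.resize(im[120:260,230:480],None,fx=3.2,fy=3.2,interpolation=cv2.INTER_CUBIC))
c=cam('top');hsv=cv2.cvtColor(im,cv2.COLOR_BGR2HSV)
m=cv2.inRange(hsv,(15,50,150),(30,160,255));n,l,st,ce=cv2.connectedComponentsWithStats(m)
for i in range(1,n):
    if st[i,4]>200: print(st[i],ce[i],onz(c,ce[i],.03))
for p in [(330,192),(316,195),(425,157),(442,217),(218,192)]: print(p,onz(c,p,.027))
print(camera_model('wrist'))
E
```

```text
[  0 121 107  40 897] [ 53.1638796  140.36120401] [0.74544192 0.76500457 0.03      ]
[ 278  160   78   68 3070] [316.29771987 193.60228013] [ 0.57613201 -0.01694378  0.03      ]
[ 418  197   48   40 1529] [441.5971223 216.6736429] [ 0.50386311 -0.38174059  0.03      ]
[ 23 214  75  75 724] [ 60.59116022 251.12569061] [0.41834403 0.72139655 0.03      ]
[ 43 324  77  76 554] [ 91.20577617 351.65162455] [0.13878351 0.61758985 0.03      ]
(330, 192) [ 0.58074439 -0.05733787  0.027     ]
(316, 195) [ 0.57235632 -0.01599999  0.027     ]
(425, 157) [ 0.68232311 -0.34202795  0.027     ]
(442, 217) [ 0.50304628 -0.38387764  0.027     ]
(218, 192) [0.58478702 0.27234153 0.027     ]
{'camera_matrix': array([[311.05419645,   0.        , 314.07557466],
       [  0.        , 311.05419645, 195.70792217],
       [  0.        ,   0.        ,   1.        ]]), 'rvec': array([-1.78502387,  2.3447609 ,  0.33865289]), 'tvec': array([ 0.67391387, -0.03453204,  0.39133554])}
```

View pics/crop0.png

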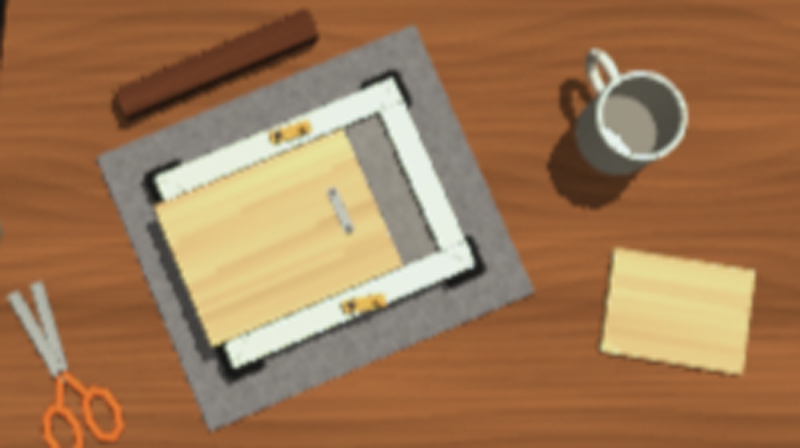

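```bash
cat >> h.py <<'E'
def move(goal,yaw,s=None):
    "numbers for one row: goal TCP, yaw, from commanded~measured pose"
    s=s or r.get_state();y0=np.radians(s['eef_rot'][2]);c,q=np.cos(y0),np.sin(y0)
    T=np.array([[c,q,0],[q,-c,0],[0,0,-1]]);d=T.T@(np.array(goal)-s['tcp_pos'])/.12
    dy=(s['eef_rot'][2]-yaw+180)%360-180
    return np.round(d,3),round(dy/360,4)
E
python3 - <<'E'
from h import *
from scipy.spatial.transform import Rotation as Ro
s=r.get_state();T=Ro.from_euler('xyz',s['eef_rot'],degrees=True).as_matrix()
K,R,t=cam('wrist');C=-R.T@t
print('cam in tool',T.T@(C-s['tcp_pos']),'fwd',T.T@R[2],'right',T.T@R[0])
print(move((.583,-.055,.28),-68,s))
E
```

```text
cam in tool [ 0.07696988  0.00017342 -0.14725267] fwd [-2.84196032e-01  5.28404077e-04  9.58766049e-01] right [ 1.68587255e-03  9.99998578e-01 -5.14046548e-05]
(array([ 4.804,  4.763, -0.36 ]), np.float64(0.1458))
```

>>> drive_tool(increments=[[[-1,0.33,0.33,0,0],[-1,0.66,0.66,0,0],[-1,1,1,0,0]]])

```text
time_s: 0.48
tcp_pos: [0.2646, 0.501, 0.237]
eef_rot: [179.9, -0.0, -15.5]
contact_force: [0.8, 0.1, 0.2]
gripper_width: 0.0629
gripper_force: 0.0
```

>>> drive_tool(increments=[[[-1,0.33,0.33,0,0],[-1,0.66,0.66,0,0],[-1,1,1,0,0]]])

```text
time_s: 0.85
tcp_pos: [0.3481, 0.3531, 0.2375]
eef_rot: [180.0, 0.0, -15.5]
contact_force: [0.8, 0.4, -0.8]
gripper_width: 0.033
gripper_force: 0.0
```

>>> drive_tool(increments=[[[-1,0.33,0.33,0,0],[-1,0.66,0.66,0,0],[-1,1,1,0,0]]])

```text
time_s: 1.23
tcp_pos: [0.4316, 0.2055, 0.2376]
eef_rot: [-180.0, -0.0, -15.5]
contact_force: [0.7, 1.4, 1.2]
gripper_width: 0.0037
gripper_force: 0.0
```

>>> drive_tool(increments=[[[-1,0.33,0.33,0,0],[-1,0.66,0.66,0,0],[-1,1,1,0,0]]])

```text
time_s: 1.6
tcp_pos: [0.5152, 0.0578, 0.2375]
eef_rot: [-180.0, -0.0, -15.5]
contact_force: [0.2, 1.0, -0.1]
gripper_width: 0.0002
gripper_force: 0.0
```

```bash
python3 -c "
from h import *
print(r.get_state()['tcp_pos'],r.get_state()['joints'],move((.598,-.092,.2),-68))"
```

```text
[0.51518824 0.05776473 0.23754699] [ 2.81059940e+01  5.72298996e+00 -1.88500723e+01 -7.83585204e-03
 -6.54181011e+01  4.63972990e+01] (array([0.999, 1.018, 0.313]), np.float64(0.1458))
```

>>> drive_tool(increments=[[[-1,0.33,0.33,0.1,0.03],[-1,0.66,0.66,0.2,0.06],[-1,1,1,0.31,0.09],[-1,1,1,0.31,0.12],[-1,1,1,0.31,0.1458]]])

```text
time_s: 2.22
tcp_pos: [0.5979, -0.0894, 0.1991]
eef_rot: [179.9, 0.0, -68.5]
contact_force: [0.6, -0.8, 1.0]
gripper_width: 0.0003
gripper_force: 0.0
```

>>> drive_tool(increments=[[[-1,0,0,0,0],[-1,0,0,0,0]]])

```text
time_s: 2.48
tcp_pos: [0.5981, -0.0881, 0.2003]
eef_rot: [180.0, 0.0, -67.8]
contact_force: [-1.3, 0.2, 0.3]
gripper_width: 0.0003
gripper_force: 0.0
```

```bash
python3 - <<'E'
from h import *
s=r.get_state();c=cam('wrist');im=capture('wrist')[:,:,::-1];cv2.imwrite('pics/w1.png',im)
import pickle;pickle.dump((s,c),open('w1.pkl','wb'));print(s['tcp_pos'],s['eef_rot'])
E
```

```text
[ 0.5980781  -0.08808485  0.20026897] [ 1.79989115e+02  6.00969138e-03 -6.77793599e+01]
```

View pics/w1.png

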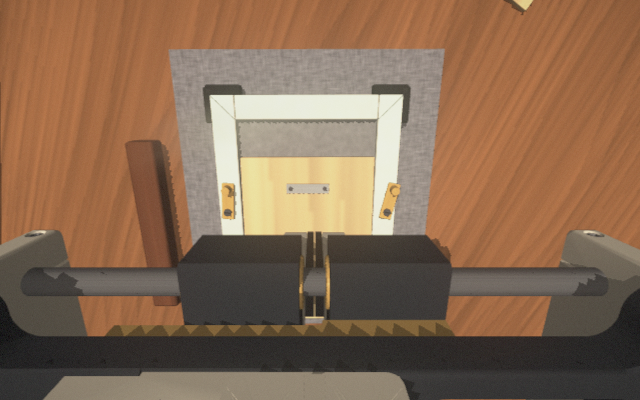

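Wrist view 1 shows the -y half of the frame. The tucked end is at row 157, the near stud at (395,190) with its pivot at (387,213), and the far stud at (228,187) with its pivot at (227,212). The gripper hides the riding end, so I'll shift toward +y for the second view.

>>> drive_tool(increments=[[[-1,-0.5,0,0,0],[-1,-1,0,0,0]]])

```text
time_s: 2.78
tcp_pos: [0.5527, 0.0239, 0.2003]
eef_rot: [-180.0, -0.0, -68.0]
contact_force: [-0.3, 0.6, -0.1]
gripper_width: 0.0002
gripper_force: 0.0
```

>>> drive_tool(increments=[[[-1,-0.35,0,0,0],[-1,-0.35,0,0,0],[-1,-0.35,0,0,0]]])

```text
time_s: 3.15
tcp_pos: [0.5376, 0.0622, 0.2006]
eef_rot: [-180.0, -0.0, -67.9]
contact_force: [-0.4, -0.4, 0.7]
gripper_width: 0.0005
gripper_force: 0.0
```

```bash
python3 - <<'E'
from h import *
s=r.get_state();c=cam('wrist');im=capture('wrist')[:,:,::-1];cv2.imwrite('pics/w2.png',im)
import pickle;pickle.dump((s,c),open('w2.pkl','wb'));print(s['tcp_pos'],s['eef_rot'])
E
```

```text
[0.53760771 0.0621881  0.20063577] [-1.79972178e+02 -3.70143253e-03 -6.78678099e+01]
```

View pics/w2.png

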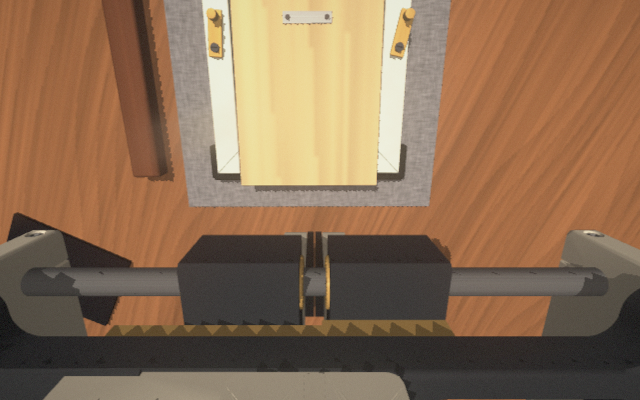

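Wrist view 2 shows the riding end at row 185 (cols 240–377), overhanging the +y moulding's outer edge at row 173. The studs are at (213,13) and (409,14), and the pivots at (215,48) and (400,47). Next I'll measure these.

```bash
cat > m.py <<'E'
from h import *
import pickle
def edge(mask,axis,rng,last):
    pts=[]
    for k in rng:
        v=np.flatnonzero(mask[:,k] if axis==0 else mask[k,:])
        if len(v): e=v[-1]+.5 if last else v[0]-.5; pts.append((k,e) if axis==0 else (e,k))
    p=np.array(pts,float);c=np.median(p[:,1-axis] if 0 else p[:,1 if axis==0 else 0])
    q=p[abs(p[:,1 if axis==0 else 0]-c)<6]; return q
def masks(im):
    h=cv2.cvtColor(im,cv2.COLOR_BGR2HSV)
    return cv2.inRange(h,(0,0,190),(180,45,255)),cv2.inRange(h,(17,60,150),(30,170,255)),cv2.inRange(h,(14,171,120),(30,255,255))
E
python3 - <<'E'
from m import *
D=[]
for n in('w1','w2'):
    s,c=pickle.load(open(n+'.pkl','rb'));im=cv2.imread(f'pics/{n}.png');D.append((c,im,masks(im)))
def wpts(i,q,z): return np.array([onz(D[i][0],p,z)[:2] for p in q])
W1,Y1,B1=D[0][2];W2,Y2,B2=D[1][2]
E={}
E['fr -y outer']=wpts(0,edge(W1[80:130],0,range(225,390,3),False)+[0,80],.027)
a=edge(W1[:,190:260],1,range(125,175),False)+[190,0];b=edge(W1[:,360:430],1,range(125,170),True)+[360,0]
E['fr far outer']=np.r_[wpts(0,a,.027),wpts(1,edge(W2[:,190:240],1,range(70,150),False)+[190,0],.027)]
E['fr near outer']=np.r_[wpts(0,b,.027),wpts(1,edge(W2[:,375:430],1,range(70,140),True)+[375,0],.027)]
E['fr +y outer']=wpts(1,np.r_[edge(W2[150:190],0,range(220,236),True),edge(W2[150:190],0,range(382,398),True)]+[0,150],.027)
E['bd -y']=wpts(0,edge(Y1[140:175],0,range(250,368,3),False)+[0,140],.027)
E['bd +y']=wpts(1,edge(Y2[150:200],0,range(248,372,3),True)+[0,150],.036)
for k,p in E.items():
    m=p.mean(0);u,sv,v=np.linalg.svd(p-m);d=v[0];print(k,m.round(4),'dir',round(np.degrees(np.arctan2(d[1],d[0]))%180,2),'rms',(sv[1]/len(p)**.5).round(5),len(p))
# brass blobs, screw heads / studs by pixel
for i,B in ((0,B1),(1,B2)):
    n,l,st,ce=cv2.connectedComponentsWithStats(B)
    for j in range(1,n):
        if st[j,4]>60 and st[j,1]<230: print(i,st[j],ce[j].round(1))
c1,c2=D[0][0],D[1][0]
for nm,p,q in [('near stud',(395,190),(409,14)),('far stud',(228.5,187.5),(213.5,13)),('near piv',(387,213),(400,47)),('far piv',(227,212),(215,48)),('hanger L',(293,188.5),(288,16.5)),('hanger R',(323.5,188.5),(326,16.5))]:
    print(nm,tri(c1,p,c2,q))
S=cv2.resize(np.hstack([D[0][1][175:235,215:245],D[0][1][175:235,375:405],D[1][1][0:60,200:230],D[1][1][0:60,388:418]]),None,fx=6,fy=6,interpolation=cv2.INTER_CUBIC);cv2.imwrite('pics/b.png',S)
E
```

```text
fr -y outer [ 0.6378 -0.1645] dir 22.56 rms 0.00033 55
fr far outer [ 0.6768 -0.0084] dir 112.39 rms 0.00038 130
fr near outer [ 0.5023 -0.085 ] dir 112.22 rms 0.00037 115
fr +y outer [0.5459 0.0573] dir 22.36 rms 0.00037 32
bd -y [ 0.6127 -0.1091] dir 22.6 rms 0.00049 40
bd +y [0.5404 0.0676] dir 22.68 rms 0.00041 42
near stud (array([ 0.51727809, -0.11178099,  0.03711949]), np.float64(0.0004320655675555966))
far stud (array([ 0.67871661, -0.047427  ,  0.03397471]), np.float64(0.0018308274164523237))
near piv (array([ 0.51240199, -0.0853256 ,  0.03419631]), np.float64(0.00022268766834653212))
far piv (array([ 0.67123065, -0.02010457,  0.03076085]), np.float64(0.000514326133147383))
hanger L (array([ 0.6162096 , -0.07091368,  0.03044991]), np.float64(0.002439704233681305))
hanger R (array([ 0.5853215 , -0.0835835 ,  0.03030143]), np.float64(9.923423062720232e-05))
```

View pics/b.png

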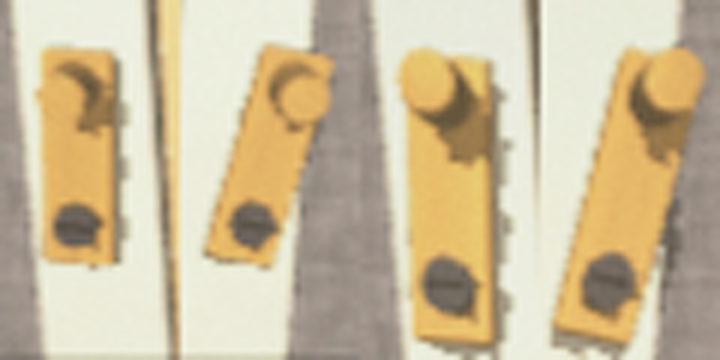

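```bash
cat >> h.py <<'E'
FY=np.radians(22.4);EX=np.array([np.cos(FY),np.sin(FY)]);EY=np.array([-EX[1],EX[0]]);O=np.array([.5272,-.2751])
def w2f(p): return np.array([EX@p[:2]-O[0],EY@p[:2]-O[1]])
def f2w(x,y,z): return np.r_[EX*(x+O[0])+EY*(y+O[1]),z]
def st(): s=r.get_state();print('t',round(s['time_s'],2),'f',w2f(s['tcp_pos']).round(4),'z',s['tcp_pos'][2].round(4),'yaw',round(s['eef_rot'][2],1),'F',np.array(s['contact_force']).round(1));return s
E
python3 - <<'E'
from h import *
s=st();print(move(f2w(-.001,.153,.0405),-67.6,s))
for n,p in dict(ns=(0.51727809,-0.11178099),fs=(0.67871661,-0.047427),npv=(0.51240199,-0.0853256),fp=(0.67123065,-0.02010457)).items(): print(n,w2f(p).round(4))
import pickle
# brass features on known plane as check: studs at .0415, screws at .032
for w,P in(('w1',[(395,190,.0415),(228.5,187.5,.0415),(387,213,.032),(227,212,.032)]),('w2',[(409,14,.0415),(213.5,13,.0415),(400,47,.032),(215,48,.032)])):
    c=pickle.load(open(w+'.pkl','rb'))[1]; print([w2f(onz(c,p[:2],p[2])).round(4) for p in P])
E
```

```text
t 3.2 f [-0.0065  0.1272] z 0.2005 yaw -67.9 F [-0.1 -1.  -0.7]
(array([-0.215, -0.045,  1.333]), np.float64(-0.001))
ns [-0.0915 -0.0254]
fs [ 0.0822 -0.0274]
npv [-0.086  0.001]
fp [0.0857 0.0007]
[array([-0.0906, -0.0266]), array([ 0.0791, -0.0295]), array([-0.0864,  0.0017]), array([0.0856, 0.0003])]
[array([-0.0901, -0.0243]), array([ 0.081 , -0.0256]), array([-0.0866,  0.0006]), array([0.0851, 0.0009])]
```

>>> drive_tool(increments=[[[-1,-0.215,-0.045,0.3,-0.001],[-1,-0.215,-0.045,0.7,-0.001],[-1,-0.215,-0.045,1,-0.001],[-1,-0.215,-0.045,1,-0.001]]])

```text
time_s: 3.7
tcp_pos: [0.5314, 0.086, 0.0779]
eef_rot: [179.7, -0.0, -67.7]
contact_force: [0.2, -0.0, -0.1]
gripper_width: 0.0003
gripper_force: 0.0
```

>>> drive_tool(increments=[[[-1,0,0,0.2,0],[-1,0,0,0.333,0],[-1,0,0,0.333,0]]])

```text
time_s: 4.08
tcp_pos: [0.5328, 0.0874, 0.0403]
eef_rot: [179.9, -0.0, -67.7]
contact_force: [0.0, -0.1, -0.3]
gripper_width: 0.0004
gripper_force: 0.0
```

```bash
python3 - <<'E'
from h import *
s=st();print(move(f2w(-.001,.120,.0405),-67.6,s))
E
```

```text
t 4.08 f [-0.0013  0.1528] z 0.0403 yaw -67.7 F [ 0.  -0.1 -0.3]
(array([ 0.274, -0.003, -0.002]), np.float64(-0.0002))
```

>>> drive_tool(increments=[[[-1,0.05,0,0,0],[-1,0.1,0,0,0],[-1,0.14,0,0,0],[-1,0.18,0,0,0],[-1,0.22,0,0,0]]])

```text
time_s: 4.7
tcp_pos: [0.5431, 0.0632, 0.0405]
eef_rot: [-180.0, 0.0, -67.6]
contact_force: [0.0, 1.0, -0.2]
gripper_width: 0.0005
gripper_force: 0.5
```

```bash
python3 - <<'E'
from h import *
s=st();print(move(f2w(-.001,.105,.0405),-67.6,s));c=cam('wrist');cv2.imwrite('pics/w3.png',capture('wrist')[:,:,::-1])
from m import *
im=cv2.imread('pics/w3.png');print(masks(im)[1][:,310].nonzero()[0][[0,-1]])
E
```

```text
t 4.7 f [-0.001   0.1266] z 0.0405 yaw -67.6 F [ 0.   1.  -0.2]
(array([ 0.18, -0.  ,  0.  ]), np.float64(-0.0001))
[  0 232]
```

View pics/w3.png

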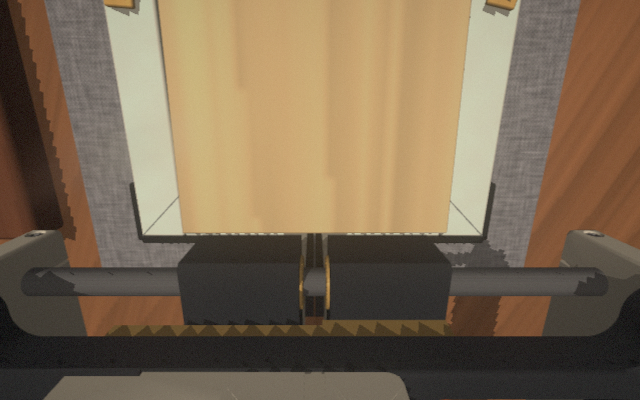

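Wrist view 3 shows the closed fingers at the board's +y edge (row 233), about level with the frame's outer edge (row 238). The push is gentle (about 1 N) and the board stays straight, so I'll continue.

>>> drive_tool(increments=[[[-1,0.05,0,0,0],[-1,0.09,0,0,0],[-1,0.12,0,0,0],[-1,0.15,0,0,0],[-1,0.15,0,0,0]]])

```text
time_s: 5.38
tcp_pos: [0.5499, 0.0466, 0.0404]
eef_rot: [-180.0, -0.0, -67.7]
contact_force: [-0.3, 0.1, -0.2]
gripper_width: 0.0005
gripper_force: 0.0
```

```bash
python3 - <<'E'
from m import *
s=st();c=cam('wrist');im=capture('wrist')[:,:,::-1]
q=edge(masks(im)[1][150:260],0,list(range(190,295,4))+list(range(330,440,4)),True)+[0,150]
print(len(q),np.median(q[:,1]))
for z in(.031,.035,.037): print(z,np.median([w2f(onz(c,p,z)) for p in q],axis=0))
E
```

```text
t 5.38 f [-0.0011  0.1086] z 0.0404 yaw -67.7 F [-0.3  0.1 -0.2]
55 231.5
0.031 [-0.00984084  0.09827682]
0.035 [-0.00961754  0.09657413]
0.037 [-0.00950589  0.09572278]
```

>>> drive_tool(increments=[[[-1,0.01,0,0,0],[-1,0.018,0,0,0],[-1,0.018,0,0,0]]])

```text
time_s: 5.8
tcp_pos: [0.5506, 0.0448, 0.0404]
eef_rot: [-180.0, -0.0, -67.6]
contact_force: [-0.1, -0.3, -0.4]
gripper_width: 0.0004
gripper_force: 0.0
```

```bash
python3 - <<'E'
from m import *
s=st();c=cam('wrist');im=capture('wrist')[:,:,::-1];cv2.imwrite('pics/w4.png',im)
q=edge(masks(im)[1][150:260],0,list(range(190,295,4))+list(range(330,440,4)),True)+[0,150]
print(len(q),np.median(q[:,1]))
for z in(.031,.035): print(z,np.median([w2f(onz(c,p,z)) for p in q],axis=0))
cv2.imwrite('pics/w4c.png',cv2.resize(im[120:250,130:500],None,fx=2,fy=2))
E
```

```text
t 5.8 f [-0.001   0.1067] z 0.0404 yaw -67.6 F [-0.1 -0.3 -0.4]
55 231.5
0.031 [-0.00982671  0.09638658]
0.035 [-0.00960301  0.09468363]
```

View pics/w4c.png

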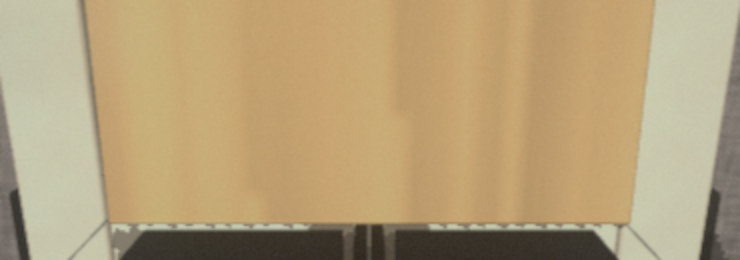

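Wrist crop: the board's end edge (crop row 222) lines up with the inner mitre corners (107,222) and (628,222), so it is right at the recess edge. I'll push a touch further while watching the force.

>>> drive_tool(increments=[[[-1,0.006,0,0,0],[-1,0.012,0,0,0],[-1,0.012,0,0,0]]])

```text
time_s: 6.22
tcp_pos: [0.5512, 0.0434, 0.0404]
eef_rot: [180.0, -0.0, -67.6]
contact_force: [-0.5, 0.5, 0.7]
gripper_width: 0.0001
gripper_force: 0.0
```

>>> drive_tool(increments=[[[-1,-0.2,0,0,0],[-1,-0.4,0,-0.5,0],[-1,-0.7,0,-1,0],[-1,-0.7,0,-1,0],[-1,-0.7,0,-1,0]]])

```text
time_s: 6.85
tcp_pos: [0.5191, 0.1217, 0.161]
eef_rot: [-179.9, 0.0, -67.6]
contact_force: [0.9, -1.3, -1.5]
gripper_width: 0.0008
gripper_force: 0.0
```

```bash
python3 - <<'E'
from m import *
s=st();c=cam('wrist');im=capture('wrist')[:,:,::-1];cv2.imwrite('pics/w5.png',im)
Y=masks(im)[1]
q=edge(Y[:230],0,range(270,350,3),True)
print(np.median(q[:,1]),len(q))
for z in(.027,.031,.035): print(z,np.median([w2f(onz(c,p,z)) for p in q],axis=0))
print([proj(c,f2w(x,.0965,.027)).round(1) for x in(-.0715,.0715)],[proj(c,f2w(x,.1205,.027)).round(1) for x in(-.0955,.0955)])
cv2.imwrite('pics/w5c.png',cv2.resize(im[60:235,170:470],None,fx=2.6,fy=2.6,interpolation=cv2.INTER_CUBIC))
E
```

```text
t 6.85 f [-0.0008  0.1898] z 0.161 yaw -67.6 F [ 0.9 -1.3 -1.5]
81.5 27
0.027 [0.0036662  0.09482474]
0.031 [0.00359925 0.09507825]
0.035 [0.00353231 0.09533176]
[array([397.3,  83.7]), array([229.4,  83.4])] [array([422.6, 112.9]), array([204. , 112.5])]
```

View pics/w5c.png

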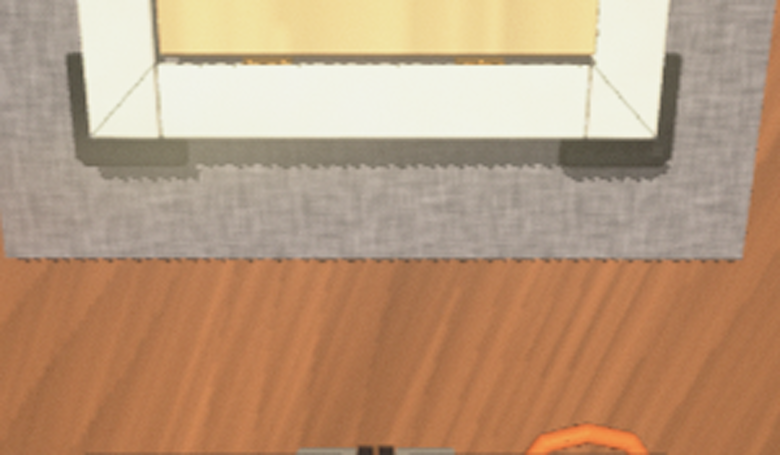

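The crop shows the riding end has come off the moulding: it sits at y≈95 mm, with a small gap and both brass clips showing at crop (267,62) and (480,62). Next I'll press that end down gently.

>>> drive_tool(increments=[[[-1,0.4,0,0,0],[-1,0.915,0,0.3,0],[-1,0.915,0,0.7,0],[-1,0.915,0,0.908,0],[-1,0.915,0,0.908,0]]])

```text
time_s: 7.52
tcp_pos: [0.5584, 0.0177, 0.0478]
eef_rot: [179.6, 0.0, -67.7]
contact_force: [0.9, 0.0, 0.2]
gripper_width: 0.0005
gripper_force: 0.0
```

>>> drive_tool(increments=[[[-1,0,0,0.02,0],[-1,0,0,0.04,0],[-1,0,0,0.05,0],[-1,0,0,0.058,0]]])

```text
time_s: 8.02
tcp_pos: [0.5612, 0.0199, 0.045]
eef_rot: [-179.9, -0.0, -67.6]
contact_force: [0.1, 0.1, 0.2]
gripper_width: 0.0003
gripper_force: 0.0
```

```bash
python3 -c "
from h import *
st()"
```

```text
t 8.03 f [-0.0008  0.0796] z 0.045 yaw -67.6 F [0.1 0.1 0.2]
```

>>> drive_tool(increments=[[[-1,0,0,0.006,0],[-1,0,0,0.012,0],[-1,0,0,0.012,0]]])

```text
time_s: 8.4
tcp_pos: [0.5611, 0.0196, 0.0432]
eef_rot: [-180.0, -0.0, -67.6]
contact_force: [0.9, -0.1, 2.1]
gripper_width: 0.0007
gripper_force: 0.6
```

>>> drive_tool(increments=[[[-1,0,0,0.006,0],[-1,0,0,0.012,0],[-1,0,0,0.012,0]]])

```text
time_s: 8.78
tcp_pos: [0.5613, 0.0196, 0.0418]
eef_rot: [-180.0, -0.0, -67.6]
contact_force: [1.1, -1.9, 3.7]
gripper_width: 0.0006
gripper_force: 2.0
```

>>> drive_tool(increments=[[[-1,0,0,0.006,0],[-1,0,0,0.012,0],[-1,0,0,0.012,0]]])

```text
time_s: 9.15
tcp_pos: [0.5614, 0.0196, 0.0404]
eef_rot: [-180.0, -0.0, -67.6]
contact_force: [1.3, -3.2, 5.4]
gripper_width: 0.0004
gripper_force: 2.5
```

>>> drive_tool(increments=[[[-1,0,0,0.005,0],[-1,0,0,0.01,0],[-1,0,0,0.01,0]]])

```text
time_s: 9.52
tcp_pos: [0.5603, 0.0197, 0.0385]
eef_rot: [179.9, 0.0, -67.7]
contact_force: [-0.4, -0.9, 0.4]
gripper_width: 0.0004
gripper_force: 0.0
```

>>> drive_tool(increments=[[[-1,0,0,0.005,0],[-1,0,0,0.007,0],[-1,0,0,0.007,0]]])

```text
time_s: 9.9
tcp_pos: [0.5604, 0.0197, 0.0383]
eef_rot: [179.9, 0.0, -67.6]
contact_force: [-2.5, 1.4, 7.2]
gripper_width: 0.0005
gripper_force: 3.8
```

The board snapped home: the force peaked near 6 N and then dropped, and the tip is now at 27 mm on the floor with 7 N. I'll lift and go to the near button.

>>> drive_tool(increments=[[[-1,0,0,-0.25,0],[-1,0.2,0.2,-0.5,0.025],[-1,0.6,0.5,-0.5,0.05],[-1,0.9,0.85,-0.5,0.08],[-1,1,0.85,-0.5,0.1]]])

```text
time_s: 10.52
tcp_pos: [0.5096, -0.1322, 0.0978]
eef_rot: [179.9, 0.0, -104.1]
contact_force: [-0.2, 1.1, 0.2]
gripper_width: 0.0006
gripper_force: 0.0
```

>>> drive_tool(increments=[[[-1,0,0,0,0.025],[-1,0,0,0,0.025]]])

```text
time_s: 10.78
tcp_pos: [0.5119, -0.1303, 0.0977]
eef_rot: [180.0, -0.0, -112.6]
contact_force: [0.3, -0.2, -0.2]
gripper_width: 0.0006
gripper_force: 0.0
```

```bash
python3 -c "
from m import *
s=st();print(move(f2w(-.1025,-.0509,.0465),-112.6,s))"
```

```text
t 10.78 f [-0.1036 -0.0404] z 0.0977 yaw -112.6 F [ 0.3 -0.2 -0.2]
(array([ 0.055, -0.068,  0.427]), np.float64(-0.0001))
```

>>> drive_tool(increments=[[[-1,0.055,-0.068,0,0],[-1,0.055,-0.068,0.2,0],[-1,0.055,-0.068,0.427,0],[-1,0.055,-0.068,0.427,0]]])

```text
time_s: 11.28
tcp_pos: [0.516, -0.1396, 0.0451]
eef_rot: [179.8, -0.1, -112.5]
contact_force: [-0.4, -0.3, 0.3]
gripper_width: 0.0003
gripper_force: 0.0
```

```bash
python3 -c "
from m import *
s=st();print(move(f2w(-.0658,-.0142,.0465),-112.6,s))"
```

```text
t 11.28 f [-0.1034 -0.0506] z 0.0451 yaw -112.5 F [-0.4 -0.3  0.3]
(array([-0.436, -0.008, -0.011]), np.float64(0.0002))
```

>>> drive_tool(increments=[[[-1,-0.06,0,0,0],[-1,-0.12,0,0,0],[-1,-0.18,0,0,0],[-1,-0.24,0,0,0],[-1,-0.3,0,0,0]]])

```text
time_s: 11.9
tcp_pos: [0.5326, -0.1059, 0.0484]
eef_rot: [-179.8, 0.1, -112.6]
contact_force: [0.3, -2.4, 0.9]
gripper_width: 0.0004
gripper_force: 0.9
```

>>> drive_tool(increments=[[[-1,-0.05,0,0,0],[-1,-0.1,0,0,0],[-1,-0.135,0,0,0],[-1,-0.135,0,0,0]]])

```text
time_s: 12.4
tcp_pos: [0.5362, -0.091, 0.0463]
eef_rot: [179.9, -0.1, -112.6]
contact_force: [-3.3, -1.9, 1.5]
gripper_width: 0.0005
gripper_force: 1.4
```

```bash
python3 -c "
from m import *
s=st();print(move(f2w(-.0658,-.0142,.0465),-112.6,s))"
```

```text
t 12.4 f [-0.0662 -0.0134] z 0.0463 yaw -112.6 F [-3.3 -1.9  1.5]
(array([ 0.003, -0.007, -0.001]), np.float64(-0.0001))
```

>>> drive_tool(increments=[[[-1,0.1,0,0,0],[-1,0.2,0,-0.3,0],[-1,0.2,0,-0.8,-0.03],[-1,0.2,0,-1,-0.06],[-1,0.2,0,-1,-0.09]]])

```text
time_s: 13.02
tcp_pos: [0.5302, -0.1138, 0.1701]
eef_rot: [-179.6, -0.0, -80.1]
contact_force: [0.2, -0.2, -0.3]
gripper_width: 0.0001
gripper_force: 0.0
```

```bash
python3 -c "
from m import *
s=st();print(move((.598,-.088,.2),-67.6,s))"
```

```text
t 13.03 f [-0.0804 -0.0322] z 0.1701 yaw -80.1 F [ 0.2 -0.2 -0.3]
(array([-0.114, -0.594, -0.25 ]), np.float64(-0.0346))
```

>>> drive_tool(increments=[[[-1,-0.114,-0.594,-0.25,-0.02],[-1,-0.114,-0.594,-0.25,-0.0346],[-1,-0.114,-0.594,-0.25,-0.0346],[-1,-0.114,-0.594,-0.25,-0.0346]]])

```text
time_s: 13.52
tcp_pos: [0.5955, -0.0884, 0.1965]
eef_rot: [180.0, 0.0, -68.1]
contact_force: [-0.4, -0.9, -0.2]
gripper_width: 0.0002
gripper_force: 0.0
```

```bash
python3 - <<'E'
from m import *
s=st();c=cam('wrist');im=capture('wrist')[:,:,::-1].copy();cv2.imwrite('pics/w6.png',im)
B=masks(im)[2]
n,l,S,ce=cv2.connectedComponentsWithStats(B)
for j in range(1,n):
    if S[j,4]>40 and S[j,1]<232:
        ys,xs=np.nonzero(l==j);P=np.array([w2f(onz(c,p,.0315)) for p in zip(xs,ys)]);m=P.mean(0);u,sv,v=np.linalg.svd(P-m,full_matrices=False)
        print(S[j],m.round(4),'axis',v[0].round(3),np.ptp(P@v[0]).round(4),np.ptp(P@v[1]).round(4),'x',P[:,0].min().round(4),P[:,0].max().round(4))
Y=masks(im)[1];q=edge(Y[80:175],0,range(255,365,3),False)+[0,80]
print('bd -y',np.median([w2f(onz(c,p,.027)) for p in q],axis=0),'stud proj 90',proj(c,f2w(-.0595,0,.0415)))
E
```

```text
t 13.53 f [-0.0104 -0.0336] z 0.1965 yaw -68.1 F [-0.4 -0.9 -0.2]
bd -y [-0.00600639 -0.09641224] stud proj 90 [361.66281694 214.91469655]
```

```bash
python3 - <<'E'
from m import *
im=cv2.imread('pics/w6.png');h=cv2.cvtColor(im,cv2.COLOR_BGR2HSV);c=cam('wrist')
o=cv2.imread('pics/w1.png');ho=cv2.cvtColor(o,cv2.COLOR_BGR2HSV);print(ho[198:206:3,226:230:2].reshape(-1,3).tolist(),ho[210,300].tolist())
a=np.array([onz(c,p,.03) for p in[(0,0)]])
B=cv2.inRange(h,(13,140,90),(26,255,255));cv2.imwrite('pics/bm.png',B)
n,l,S,ce=cv2.connectedComponentsWithStats(B)
for j in range(1,n):
    if S[j,4]>60 and 60<S[j,1]<232 and 200<S[j,0]<420:
        ys,xs=np.nonzero(l==j);P=np.array([w2f(onz(c,p,.0315)) for p in zip(xs,ys)]);m=P.mean(0);u,sv,v=np.linalg.svd(P-m,full_matrices=False)
        print(S[j],m.round(4),'axis',v[0].round(3),np.ptp(P@v[0]).round(4),np.ptp(P@v[1]).round(4),'min/max',P.min(0).round(4),P.max(0).round(4))
cv2.imwrite('pics/w6c.png',cv2.resize(im[80:240,200:420],None,fx=3.6,fy=3.6,interpolation=cv2.INTER_CUBIC))
E
```

```text
[[18, 142, 226], [19, 140, 228], [18, 143, 225], [19, 142, 226], [18, 143, 226], [19, 140, 228]] [22, 94, 236]
[218 189  12  31 185] [ 0.0846 -0.0106] axis [-0.083  0.997] 0.0339 0.0135 min/max [ 0.0785 -0.026 ] [0.0901 0.0074]
[356 206  36  12 255] [-0.0706 -0.0003] axis [-1.    -0.019] 0.0374 0.0126 min/max [-0.0925 -0.0064] [-0.0549  0.0061]
```

The near button now measures square across (axis within 1° of frame x). Next is the far button.

>>> drive_tool(increments=[[[-1,0.08,-0.3,0.2,-0.03],[-1,0.14,-0.7,0.5,-0.06],[-1,0.14,-0.94,0.8,-0.09],[-1,0.14,-0.94,0.8,-0.11],[-1,0.14,-0.94,0.8,-0.126]]])

```text
time_s: 14.2
tcp_pos: [0.7062, -0.0616, 0.0994]
eef_rot: [179.9, 0.1, -22.5]
contact_force: [0.5, -1.0, 1.1]
gripper_width: 0.0008
gripper_force: 0.0
```

>>> drive_tool(increments=[[[-1,0,0,0,0],[-1,0,0,0,0]]])

```text
time_s: 14.45
tcp_pos: [0.7067, -0.0615, 0.1011]
eef_rot: [-180.0, -0.0, -22.8]
contact_force: [1.3, -0.5, 0.2]
gripper_width: 0.0006
gripper_force: 0.0
```

```bash
python3 -c "
from m import *
s=st();print(move(f2w(.1025,-.0509,.0465),-22.6,s))"
```

```text
t 14.45 f [ 0.1027 -0.051 ] z 0.1011 yaw -22.8 F [ 1.3 -0.5  0.2]
(array([-0.002,  0.   ,  0.455]), np.float64(-0.0004))
```

>>> drive_tool(increments=[[[-1,0,0,0.2,0],[-1,0,0,0.4,0],[-1,0,0,0.455,0],[-1,0,0,0.455,0]]])

```text
time_s: 14.95
tcp_pos: [0.707, -0.0613, 0.0464]
eef_rot: [180.0, 0.0, -22.6]
contact_force: [-0.5, 0.5, -0.2]
gripper_width: 0.0004
gripper_force: 0.0
```

>>> drive_tool(increments=[[[-1,-0.06,0,0,0],[-1,-0.12,0,0,0],[-1,-0.18,0,0,0],[-1,-0.24,0,0,0],[-1,-0.3,0,0,0]]])

```text
time_s: 15.58
tcp_pos: [0.6733, -0.0473, 0.0465]
eef_rot: [-180.0, -0.0, -22.6]
contact_force: [1.7, -2.2, 1.8]
gripper_width: 0.0002
gripper_force: 1.0
```

>>> drive_tool(increments=[[[-1,-0.05,0,0,0],[-1,-0.1,0,0,0],[-1,-0.13,0,0,0],[-1,-0.13,0,0,0]]])

```text
time_s: 16.08
tcp_pos: [0.6596, -0.0408, 0.0465]
eef_rot: [-180.0, -0.0, -22.6]
contact_force: [2.7, 1.6, -0.2]
gripper_width: 0.0004
gripper_force: 1.3
```

```bash
python3 -c "
from m import *
s=st();print(move(f2w(.0658,-.0142,.0465),-22.6,s))"
```

```text
t 16.07 f [ 0.0671 -0.014 ] z 0.0465 yaw -22.6 F [ 2.7  1.6 -0.2]
(array([-0.007,  0.009, -0.   ]), np.float64(0.0001))
```

>>> drive_tool(increments=[[[-1,-0.008,0,0,0],[-1,-0.008,0,0,0]]])

```text
time_s: 16.32
tcp_pos: [0.6592, -0.0408, 0.0465]
eef_rot: [-180.0, -0.1, -22.6]
contact_force: [5.0, 2.2, -0.4]
gripper_width: 0.0005
gripper_force: 1.8
```

>>> drive_tool(increments=[[[-1,0.1,0,0,0],[-1,0.2,0,-0.3,0],[-1,0.2,0,-0.8,0.03],[-1,0.2,0,-1,0.06],[-1,0.2,0,-1,0.09]]])

```text
time_s: 16.95
tcp_pos: [0.6814, -0.051, 0.1689]
eef_rot: [-179.9, -0.1, -55.2]
contact_force: [-0.3, 0.5, -0.5]
gripper_width: 0.0005
gripper_force: 0.0
```

```bash
python3 -c "
from m import *
s=st();print(move((.606,-.107,.21),-67.6,s))"
```

```text
t 16.95 f [ 0.0833 -0.0317] z 0.1689 yaw -55.2 F [-0.3  0.5 -0.5]
(array([ 0.025,  0.782, -0.343]), np.float64(0.0344))
```

>>> drive_tool(increments=[[[-1,0,0.3,-0.4,0.02],[-1,-0.2,0.6,-0.8,0.0344],[-1,-0.4,0.78,-1,0.0344],[-1,-0.4,0.78,-1,0.0344]]])

```text
time_s: 17.45
tcp_pos: [0.5753, -0.0655, 0.2894]
eef_rot: [-179.8, -0.0, -67.2]
contact_force: [1.0, 0.4, 1.0]
gripper_width: 0.001
gripper_force: 0.0
```

```bash
python3 -c "
from m import *
s=st();print(move(f2w(0,.04,.32),-67.6,s))"
```

```text
t 17.45 f [-0.0203 -0.0047] z 0.2894 yaw -67.2 F [1.  0.4 1. ]
(array([-0.371, -0.171, -0.255]), np.float64(0.0011))
```

>>> drive_tool(increments=[[[-1,-0.37,-0.17,-0.25,0],[-1,-0.37,-0.17,-0.25,0],[-1,-0.37,-0.17,-0.25,0],[-1,-0.37,-0.17,-0.25,0]]])

```text
time_s: 17.95
tcp_pos: [0.5776, -0.0169, 0.3147]
eef_rot: [179.8, 0.0, -67.3]
contact_force: [0.5, -0.4, -0.1]
gripper_width: 0.0006
gripper_force: 0.0
```

```bash
python3 - <<'E'
from m import *
s=st();c=cam('wrist');im=capture('wrist')[:,:,::-1].copy();h=cv2.cvtColor(im,cv2.COLOR_BGR2HSV)
a=proj(c,f2w(.11,-.14,.027));b=proj(c,f2w(-.11,.14,.027));print(a,b)
B=cv2.inRange(h,(13,125,90),(26,255,255));n,l,S,ce=cv2.connectedComponentsWithStats(B)
for j in range(1,n):
    if S[j,4]>40 and a[1]<S[j,1]<b[1] and a[0]<S[j,0]<b[0]:
        ys,xs=np.nonzero(l==j);P=np.array([w2f(onz(c,p,.0315)) for p in zip(xs,ys)]);m=P.mean(0);u,sv,v=np.linalg.svd(P-m,full_matrices=False)
        print(S[j],m.round(4),'axis',v[0].round(3),np.ptp(P@v[0]).round(4),np.ptp(P@v[1]).round(4))
x0,y0,x1,y1=int(a[0])-5,max(0,int(a[1])-5),int(b[0])+5,int(b[1])+5
f=min(800/(x1-x0),600/(y1-y0));cv2.imwrite('pics/w7c.png',cv2.resize(im[y0:y1,x0:x1],None,fx=f*.99,fy=f*.99,interpolation=cv2.INTER_CUBIC))
Y=masks(im)[1]
q=edge(Y[y0:y1],0,range(int((a[0]+b[0])/2)-30,int((a[0]+b[0])/2)+30,3),True)+[0,y0];p=edge(Y[y0:y1],0,range(int((a[0]+b[0])/2)-30,int((a[0]+b[0])/2)+30,3),False)+[0,y0]
print('y ends',[np.median([w2f(onz(c,t,.027)) for t in k],axis=0).round(4) for k in(q,p)])
t=cam('top');top0=cv2.imread('pics/top0.png');top1=capture('top')[:,:,::-1]
d=cv2.absdiff(top0,top1).max(2)
for nm,(u,v) in dict(mug=(425,155),jar=(218,192),sc=(250,235),pw=(297,140)).items(): print(nm,(d[v-18:v+18,u-18:u+18]>40).sum())
E
```

```text
t 17.95 f [0.0004 0.0394] z 0.3147 yaw -67.3 F [ 0.5 -0.4 -0.1]
[226.3591397   17.04615315] [386.2505894  227.17263869]
[247 127  28  10 162] [ 0.0698 -0.0002] axis [0.987 0.161] 0.0382 0.0119
[354 128  28  10 217] [-0.0708 -0.0001] axis [-0.998  0.063] 0.038 0.0122
y ends [array([0.013 , 0.0942]), array([ 0.0128, -0.0967])]
mug 0
jar 911
sc 548
pw 1039
```

View pics/w7c.png

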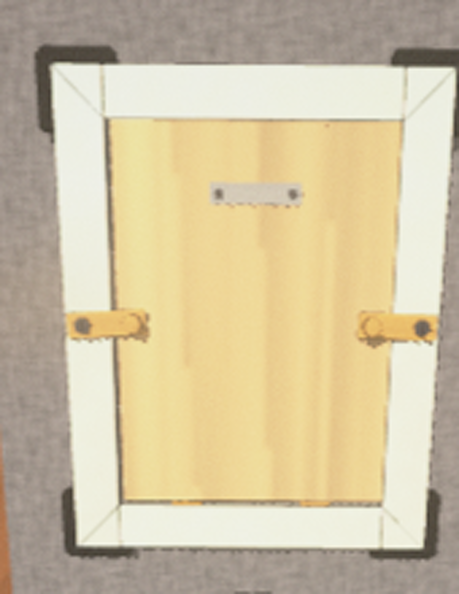

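The final crop shows both buttons square across at (107,325) and (398,327), and the board inside the recess all round with a small even gap at the clip end. The arm is clear, so I'll hand it in.

```bash
python3 -c "
from plant import job
print(job.close_job())"
```

```text
the job is handed in; nothing more can be done
None
```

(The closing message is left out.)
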